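# Put the display goods on the right risers

### The arm

A 7-joint arm with a two-finger parallel gripper is mounted at the origin on the work surface. World frame = base frame: x ahead of the robot, y to its left, z up, the work surface at z = 0. Lengths are in m, angles in rad, forces in N, time in s.
With the tool pointing down it reaches from about 0.425 to 0.95 m from the base axis. Payload 16.7 kg.
Tool frame: the origin (TCP) lies at the very end of the fingers, on their centre line; the grasp point (between the pads) lies 19 mm behind it; x points along the fingers, y is the direction in which the jaws open and shut, and the axes are right-handed (so a half turn about x gives the same grasp; the last joint's range is limited). The gripper opens to 94 mm and grips with 3 to 60 N. Pads are 16 mm wide; open, the fingers measure 119 mm over their backs; the gripper's body (75 mm by 177 mm) begins 78 mm behind the grasp point.
Start: joints at [1.008, 0.426, 0.074, 1.606, -0.034, 1.111, -0.067], TCP at [0.271, -0.618, 0.205] pointing down, gripper open.
Joint ranges: [-2.85, 2.85], [-0.5, 2.14], [-1.23, 1.37], [0.21, 2.46], [-1.02, 4.16], [0.16, 2.05], [-2.73, 2.73]. Speed limits (rad/s): [1.89, 1.89, 2.39, 2.39, 3.01, 3.01, 3.01].

### API

Orientations are given as a unit quaternion [x, y, z, w].
In Python, from workcell import readout, cams, arm, finder gives the robot as it stands.
- The arm moves only by the shell command python3 -m handwheel 'ROWS'. ROWS is JSON, a list that holds one entry, the list of rows, each a list of 7 numbers: the shift along the tool's x, y, z in m, then the turn, a rotation vector about the tool's x, y, z in rad, then the gripper command: -1 is shut, 1 is fully open, values between are in proportion. In form: [[[dx, dy, dz, wx, wy, wz, jaw], ...]]. A call has 1 to 20 rows; each row shifts and turns the commanded pose from where the row before left it, along the tool's axes as they then stand; what a row does not reach is not made up. A row lasts 1/10 s, in which the tool goes at most 50 mm and 8.59 degrees, less where a joint would pass 70% of its speed; a pose out of reach is approached as far as the arm can. A call with a gripper value outside its range is refused whole. The fingers move at their own pace and stop on an object; the grip force is fixed at half the most. Time passes only in rows, so rows that do not move let the fingers close. It gives the time, the measured TCP pose, the force and the opening at its end, in the units of the state.
- readout.get_state(): the state, without advancing time (a new reading comes with each control period).
- cams.snapshot(name): name is "scene" or "top" or "wrist"; returns a dict with "pixels" (420x560x3 uint8, blue, green, red), "intrinsics" (3x3 intrinsics, pixels), "dist" ([k1, k2, p1, p2, k3] as OpenCV has them; the pictures are not rectified), "R" (3x3) and "t" (3): a world point X has camera coordinates R X + t; the wrist camera has in their place "T_tool_cam" (4x4, takes a point from camera to tool coordinates, whose origin is the TCP and whose axes are the tool frame's). Camera axes: x right, y down, z forward; pixel columns grow to the right and rows downward; lengths in m; the calibration is good to about 2 mm. A picture is of the moment at which its call begins: read the wrist's pose just before it. There is no depth.
- arm.close_job(): hands the job in, once; it reports no verdict.
Trained networks look in a picture, given as the dict that the camera call returned (one of the last four; its "shot" number tells which), for a name from the list of things; names that differ only in an ending like _2 or _b are one class to them, and where a whole thing is asked for, a point or a joint stands for the part that bears it (a point fixed in the world has none). Each returns a list of dicts, best first, with "p" (0 to 1); they miss things now and then, are a little off and sometimes report something else, mostly with a low value. They report only what shows in the picture. A call takes as long as a camera call. They do not tell look-alikes from the thing itself.
- finder.masks_of(picture, thing): "mask" (420x560 bool, what is visible of it) and "box" ([left, top, right, bottom] in pixels, round what is visible of it).
- finder.tip_of(picture, thing): "at" ([column, row] in pixels: a listed point, or the origin of a listed thing).
The state is a dict: "t": time; "joint_positions": joint angles; "joint_velocities": joint speeds; "tau": joint torques, N m; "tcp_pos": TCP position; "ee_rot": TCP orientation; "contact_force": force on the tool from outside, world axes, zero at the start; "moment": the same for the moment, N m; "grip_width": finger opening in m.
Only numpy, scipy, OpenCV 4.12 (cv2) and the standard library are available. Lean on these libraries where they do the work, as an engineer would, in place of code of your own. Each camera call takes 0.05 s, during which the arm holds its last target. There are 200 camera calls.

### The job

The bottle, the jar and the tin each stand on the wrong wooden riser: rearrange them so that their tops come level, the bottle in the middle of the lowest riser, the jar in the middle of the middle-height riser and the tin in the middle of the highest. One of them has to wait standing on the round marble board in the meantime, and the board is empty again at the end. Keep them all upright, put them down without dropping or knocking them, and leave the bell, the bowl and the pepper mill where they are.

Things in the scene. Friction and masses are not known exactly. Their poses are not given: they have to be found in the camera images.
- bottle_mid (a point): Small upright glass bottle, the tallest of the goods, 140 mm high, origin on its axis half-way up (70 mm over its foot), z up. Round body 52 mm across up to 70 mm, sloping shoulder up to 92 mm, then a straight neck 26 mm across up to the top at 140 mm. About 0.3 kg. Take it by the neck, about 46 mm above this point. At the start it stands on the highest riser.
- jar_mid (a point): Glass preserve jar with a brass lid, the middle one in height, 105 mm high, 62 mm across, sides straight up to 84 mm, lid from 91 mm up (also 62 mm across); origin on its axis half-way up (52.5 mm over its foot), z up. About 0.36 kg. It can be gripped across its straight side in the upper half (about 15 mm above this point). At the start it stands on the lowest riser.
- tin_mid (a point): Short round food tin with a paper band, the lowest of the goods, 70 mm high, 66 mm across, straight sides; origin on its axis half-way up (35 mm over its foot), z up. About 0.28 kg. At the start it stands on the middle riser.
- riser_low_top (a point): The lowest of three wooden display risers: a fixed slatted block, 110 x 110 mm from above and 20 mm high, turned by up to 0.4 rad. The point is the centre of its flat top, z up.
- riser_mid_top (a point): The middle of three wooden display risers: a fixed slatted block, 110 x 110 mm from above and 55 mm high, turned by up to 0.4 rad. The point is the centre of its flat top, z up.
- riser_high_top (a point): The highest of three wooden display risers: a fixed slatted block, 110 x 110 mm from above and 90 mm high, turned by up to 0.4 rad. The point is the centre of its flat top, z up.
- board_top (a point): Fixed round marble serving board, 130 mm across, 12 mm thick, empty at the start: the free spot. The point is the centre of its flat top, z up. The three risers and the board stand at four spots in a loose row across the counter, 160 mm or more apart, in any order.
- bell: Bystander: counter bell, 72 mm across, 51 mm high, loose; origin at the centre of its underside.
- bowl: Bystander: white bowl, 100 mm across, 45 mm high, loose; origin at the centre of its underside.
- mill: Bystander: wooden pepper mill, 56 mm across, 130 mm high, loose; origin at the centre of its underside.
Things that resemble listed ones, but are neither listed nor needed, are in the scene too. Leave any orange look-alike of the part that bears riser_mid_top alone.

How it is judged:
By the outcome, as a careful person would: the job done as asked, in the order asked, and still so for the second after the job is handed in, with the robot touching nothing.
It also fails if it takes over 120 s, if anything falls off the work surface, if the arm or the gripper's body presses on something with over 40 N, if the wrist force passes 120 N, or if a joint passes its speed limit or range.

## Working session

There is one attempt and no reset: what is moved stays moved. The work goes in short steps, Python scripts to look and compute and a shell command to move; the robot and the scene stay as the last step left them, time stands still between calls to the robot, and variables do not carry over. Pictures are saved under pics/ and viewed, about 12 in all and at most 16, crops included, and the job is handed in when it is done.

```bash
mkdir -p pics; ls; cat > h.py <<'E'
import numpy as np, cv2
from workcell import readout, cams, arm, finder
def px2ray(s,uv):
    n=cv2.undistortPoints(np.array([[uv]],float),s["intrinsics"],s["dist"])[0,0]
    R=np.array(s["R"]);t=np.array(s["t"]).ravel()
    return -R.T@t, R.T@np.array([n[0],n[1],1])
def onz(s,uv,z):
    c,d=px2ray(s,uv); return c+d*(z-c[2])/d[2]
def tri(pairs):
    A=np.zeros((3,3));b=np.zeros(3)
    for s,uv in pairs:
        c,d=px2ray(s,uv);d=d/np.linalg.norm(d);P=np.eye(3)-np.outer(d,d);A+=P;b+=P@c
    x=np.linalg.solve(A,b)
    return x
def proj(s,X):
    return cv2.projectPoints(np.array([X],float),cv2.Rodrigues(np.array(s["R"]))[0],np.array(s["t"],float).reshape(3),s["intrinsics"],s["dist"])[0].ravel()
E
python3 - <<'E'
from h import *
np.set_printoptions(precision=3,suppress=True)
print(readout.get_state())
S={n:cams.snapshot(n) for n in("scene","top")}
for n,s in S.items():
    cv2.imwrite(f"pics/{n}0.png",s["pixels"])
    s["R"]=np.array(s["R"]);print(n,-s["R"].T@np.array(s["t"]).ravel(), s["R"])
hz=dict(bottle_mid=.16,jar_mid=.0725,tin_mid=.09,riser_low_top=.02,riser_mid_top=.055,riser_high_top=.09,board_top=.012,bell=0,bowl=0,mill=0)
for k,z in hz.items():
    for n,s in S.items():
        for r in finder.tip_of(s,k)[:3]:
            print(k,n,np.round(r["at"]),round(r["p"],2),onz(s,r["at"],z))
E
```

```text
pics
{'t': 0.0, 'joint_positions': array([ 1.009,  0.427,  0.074,  1.607, -0.034,  1.111, -0.067]), 'joint_velocities': array([ 0.001,  0.002, -0.002,  0.   ,  0.   ,  0.   ,  0.   ]), 'tau': array([  0.001, -93.581,   3.667, -45.418,  -0.049,   0.02 ,   0.   ]), 'tcp_pos': array([ 0.271, -0.618,  0.205]), 'ee_rot': array([-0.692, -0.145,  0.692, -0.144]), 'contact_force': array([-1.251, -0.031,  0.895]), 'moment': array([-0.034, -0.017,  0.032]), 'grip_width': 0.09426942684993894}
scene [1.331 0.328 1.051] [[-0.258  0.966 -0.017]
 [ 0.753  0.19  -0.631]
 [-0.606 -0.175 -0.776]]
top [0.426 0.092 1.1  ] [[-0.001 -1.     0.007]
 [-0.989 -0.    -0.149]
 [ 0.149 -0.007 -0.989]]
bottle_mid scene [358. 200.] 0.58 [0.567 0.294 0.16 ]
bottle_mid top [196. 202.] 0.62 [0.57  0.292 0.16 ]
jar_mid scene [287. 190.] 0.77 [0.503 0.108 0.073]
jar_mid top [271. 235.] 0.81 [0.495 0.107 0.073]
tin_mid scene [130. 173.] 0.94 [ 0.562 -0.308  0.09 ]
tin_mid top [425. 207.] 0.7 [ 0.568 -0.311  0.09 ]
riser_low_top scene [291. 202.] 0.91 [0.5   0.117 0.02 ]
riser_low_top top [270. 242.] 0.56 [0.48 0.11 0.02]
riser_mid_top scene [160. 136.] 0.8 [ 0.377 -0.311  0.055]
riser_mid_top scene [132. 182.] 0.56 [ 0.566 -0.313  0.055]
riser_mid_top top [416. 213.] 0.9 [ 0.557 -0.299  0.055]
riser_mid_top top [423. 277.] 0.84 [ 0.379 -0.31   0.055]
riser_high_top scene [351. 223.] 0.72 [0.583 0.288 0.09 ]
riser_high_top top [202. 203.] 0.89 [0.579 0.293 0.09 ]
board_top scene [205. 223.] 0.61 [ 0.619 -0.089  0.012]
board_top top [342. 199.] 0.97 [ 0.603 -0.098  0.012]
bell scene [133. 257.] 0.82 [ 0.756 -0.231  0.   ]
bell top [388. 146.] 0.78 [ 0.766 -0.245  0.   ]
bowl scene [287. 306.] 0.95 [0.794 0.182 0.   ]
bowl top [248. 140.] 0.55 [0.782 0.176 0.   ]
mill scene [438. 283.] 0.83 [0.643 0.517 0.   ]
mill top [133. 187.] 0.75 [0.642 0.517 0.   ]
```

View pics/scene0.png

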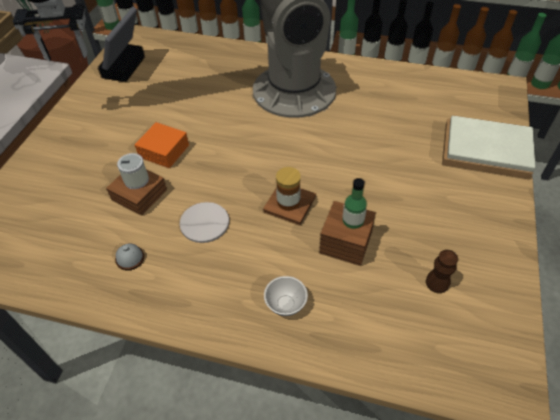

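View pics/top0.png

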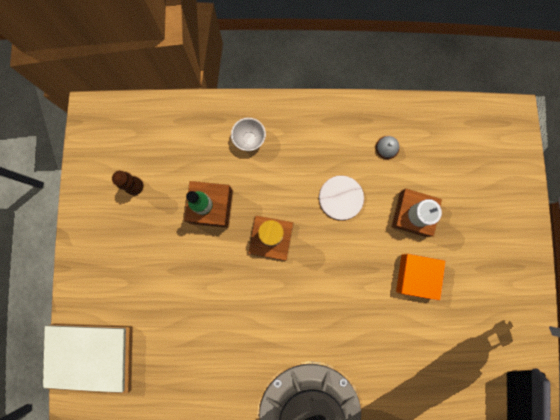

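Scene/top agree. What could be mistaken: the middle riser is either the brown block at scene (132,182)/top (416,213), which bears the tin, or the orange block at scene (160,136)/top (423,277), the look-alike to leave alone. I choose the brown one. The bottle at scene (358,200) is the only one on the counter; the shelf bottles at the back don't count. The jar is at scene (287,190) and the tin at scene (130,173). Next I refine the poses by silhouette fit and make the close crop.

```bash
cat >> h.py <<'E'
from scipy.optimize import minimize
from scipy.spatial.transform import Rotation as Ro
def P(s,X): return cv2.projectPoints(np.array(X,float),cv2.Rodrigues(np.array(s["R"]))[0],np.array(s["t"],float).reshape(3),s["intrinsics"],s["dist"])[0].reshape(-1,2)
def hull(s,X,up=4):
    im=np.zeros((420*up,560*up),np.uint8)
    h=cv2.convexHull((P(s,X)*up).astype(np.float32)); cv2.fillPoly(im,[np.round((h+up/2)).astype(np.int32)],1); return im
def box(x,y,a,h,w=.11):
    c,s=np.cos(a),np.sin(a)
    return [[x+c*u-s*v,y+s*u+c*v,z] for u in(-w/2,w/2) for v in(-w/2,w/2) for z in(0,h)]
TH=np.linspace(0,2*np.pi,40)
def ring(x,y,z,r): return [[x+r*np.cos(t),y+r*np.sin(t),z] for t in TH]
PR=dict(bottle_mid=[[(0,.026),(.07,.026)],[(.07,.026),(.092,.013)],[(.092,.013),(.14,.013)]],jar_mid=[[(0,.031),(.105,.031)]],tin_mid=[[(0,.033),(.07,.033)]],board_top=[[(0,.065),(.012,.065)]])
def model(s,k,p,z0):
    im=np.zeros((1680,2240),np.uint8)
    for seg in PR[k]: im|=hull(s,sum([ring(p[0],p[1],z0+z,r) for z,r in seg],[]))
    return im
def mask(s,k,near):
    """mask whose centroid is nearest to pixel near"""
    m=[r["mask"] for r in finder.masks_of(s,k) if r["p"]>.2]
    m=min(m,key=lambda a:np.linalg.norm(np.argwhere(a).mean(0)[::-1]-near))
    return cv2.resize(m.astype(np.uint8),None,fx=4,fy=4,interpolation=cv2.INTER_NEAREST)
def iou(a,b): return (a&b).sum()/max(1,(a|b).sum())
def fit(f,p0,step):
    p0=np.array(p0,float); sim=np.vstack([p0]+[p0+np.eye(len(p0))[i]*step[i] for i in range(len(p0))])
    r=minimize(f,p0,method="Nelder-Mead",options=dict(initial_simplex=sim,maxfev=90,xatol=2e-4,fatol=1e-4)); return r.x,-r.fun
E
cat > m.py <<'E'
from h import *
np.set_printoptions(precision=4,suppress=True)
S=[cams.snapshot(n) for n in("scene","top")]
O=dict(bottle_mid=(.568,.293,.09),jar_mid=(.499,.108,.02),tin_mid=(.565,-.31,.055),board_top=(.611,-.094,0))
M={}
for k,(x,y,z) in O.items():
    for i,s in enumerate(S): M[k,i]=mask(s,k,proj(s,[x,y,z+.04]))
    for sel in([0],[1],[0,1]):
        print(k,sel,*fit(lambda p:-np.mean([iou(model(S[i],k,p,z),M[k,i]) for i in sel]),(x,y),(.006,.006)))
for k,(x,y,h,o) in dict(riser_low_top=(.49,.113,.02,"jar_mid"),riser_mid_top=(.562,-.306,.055,"tin_mid"),riser_high_top=(.581,.29,.09,"bottle_mid")).items():
    ms=[mask(s,k,proj(s,[x,y,h/2])) for s in S]
    best=[]
    for sel in([0],[1],[0,1]):
      best=max((fit(lambda p:-np.mean([iou(hull(S[i],box(*p,h))&(1-M[o,i]),ms[i]&(1-M[o,i])) for i in sel]),(x,y,a),(.006,.006,.15)) for a in(-.25,.0,.25)),key=lambda r:r[1])
      print(k,sel,*best)
q=readout.get_state()["ee_rot"];print(Ro.from_quat(q).as_matrix())
a=S[0]["pixels"][130:270,90:400];b=S[1]["pixels"][170:310,160:460]
cv2.imwrite("pics/crop.png",np.vstack([cv2.resize(a,(620,280)),cv2.resize(b,(620,290))]))
w=cams.snapshot("wrist");print(w["T_tool_cam"],w["intrinsics"])
E
python3 m.py
```

```text
bottle_mid [0] [0.5736 0.2914] 0.8851060879212315
bottle_mid [1] [0.5746 0.2903] 0.9475745325922182
bottle_mid [0, 1] [0.5745 0.291 ] 0.915327331780241
jar_mid [0] [0.499  0.1089] 0.954884798558373
jar_mid [1] [0.4998 0.1071] 0.9568503169185762
jar_mid [0, 1] [0.4997 0.1078] 0.9420042677477591
tin_mid [0] [ 0.5542 -0.3059] 0.9194483163377595
tin_mid [1] [ 0.552  -0.3076] 0.9611507039805319
tin_mid [0, 1] [ 0.552  -0.3076] 0.9351785530911465
board_top [0] [ 0.6106 -0.096 ] 0.9667808219178082
board_top [1] [ 0.6095 -0.0935] 0.9754867737180979
board_top [0, 1] [ 0.6103 -0.0948] 0.9657459419222916Traceback (most recent call last):
  File "m.py", line 11, in <module>
    ms=[mask(s,k,proj(s,[x,y,h/2])) for s in S]
        ~~~~^^^^^^^^^^^^^^^^^^^^^^^
  File "h.py", line 36, in mask
    m=min(m,key=lambda a:np.linalg.norm(np.argwhere(a).mean(0)[::-1]-near))
ValueError: min() iterable argument is empty
```

```bash
python3 - <<'E'
t=open("m.py").read()
t=t.replace('    ms=[mask(s,k,proj(s,[x,y,h/2])) for s in S]','    ms=[seg(s,proj(s,[x,y,h/2]),h) for s in S]')
t=t.replace('M={}','''M={}
def seg(s,c,h):
    g=cv2.cvtColor(s["pixels"],cv2.COLOR_BGR2HSV); H,Sa,V=[g[...,j].astype(int) for j in range(3)]
    b=((H<14)|(H>170))&(V<150)
    r=np.zeros(b.shape,bool);x,y=c.astype(int);r[y-38:y+38,x-42:x+42]=1
    b=(b&r).astype(np.uint8)
    return cv2.resize(b*255,None,fx=4,fy=4,interpolation=cv2.INTER_LINEAR)//128''')
t=t.replace("    best=[]\n","    for i in(0,1):cv2.imwrite(f'pics/seg_{k}{i}.png',ms[i]*255)\n    dbg.append(np.hstack([ms[i][int(4*c[1])-160:int(4*c[1])+160,int(4*c[0])-160:int(4*c[0])+160]*255 for i in(0,1) for c in[proj(S[i],[x,y,h/2])]]))\n    best=[]\n").replace("M={}","M={};dbg=[]",1)
t=t.replace("    for i in(0,1):cv2.imwrite(f'pics/seg_{k}{i}.png',ms[i]*255)\n","")
t+='\ncv2.imwrite("pics/seg.png",cv2.resize(np.hstack(dbg),(780,130)))\nA=cv2.imread("pics/crop.png");A=np.vstack([A,cv2.cvtColor(cv2.resize(np.hstack(dbg),(620,104)),cv2.COLOR_GRAY2BGR)[:30*0+104]])\ncv2.imwrite("pics/crop.png",cv2.resize(A,(500,560)))'
open("m.py","w").write(t)
E
python3 m.py | grep -v _mid\ 
```

```text
Traceback (most recent call last):
  File "m.py", line 13, in <module>
    for i,s in enumerate(S): M[k,i]=mask(s,k,proj(s,[x,y,z+.04]))
                                    ~~~~^^^^^^^^^^^^^^^^^^^^^^^^^
  File "h.py", line 36, in mask
    m=min(m,key=lambda a:np.linalg.norm(np.argwhere(a).mean(0)[::-1]-near))
ValueError: min() iterable argument is empty
```

```bash
python3 - <<'E'
t=open("m.py").read()
a=t.index("for k,(x,y,z) in O"); b=t.index("for k,(x,y,h,o)")
t=t[:a]+'''O=dict(bottle_mid=(.5745,.291,.09),jar_mid=(.4997,.1078,.02),tin_mid=(.552,-.3076,.055))
for k,(x,y,z) in O.items():
    for i,s in enumerate(S): M[k,i]=cv2.dilate(model(s,k,(x,y),z),np.ones((9,9)))
'''+t[b:]
open("m.py","w").write(t)
E
python3 m.py
```

```text
riser_low_top [0] [ 0.4855  0.1079 -0.1728] 0.6471498581377354
riser_low_top [1] [ 0.4902  0.1107 -0.1715] 0.4765892653216597
riser_low_top [0, 1] [ 0.4872  0.1111 -0.1769] 0.5547681741160774
riser_mid_top [0] [ 0.5559 -0.3093 -0.3283] 0.6623121913634294
riser_mid_top [1] [ 0.5587 -0.3086 -0.2939] 0.4379748374156689
riser_mid_top [0, 1] [ 0.5574 -0.308  -0.328 ] 0.546443341361891
riser_high_top [0] [ 0.5759  0.2812 -0.0335] 0.8519009859197395
riser_high_top [1] [ 0.5803  0.2832 -0.1054] 0.6005785389595482
riser_high_top [0, 1] [ 0.5765  0.282  -0.0574] 0.7215978559964558
[[ 0.      0.4012 -0.916 ]
 [-0.     -0.916  -0.4012]
 [-1.      0.     -0.    ]]
[[ 0.0001 -0.2547  0.967  -0.1787]
 [ 1.      0.0001 -0.0001 -0.0011]
 [-0.0001  0.967   0.2547 -0.0743]
 [ 0.      0.      0.      1.    ]] [[352.721    0.     284.1232]
 [  0.     352.721  218.5155]
 [  0.       0.       1.    ]]
```

View pics/crop.png

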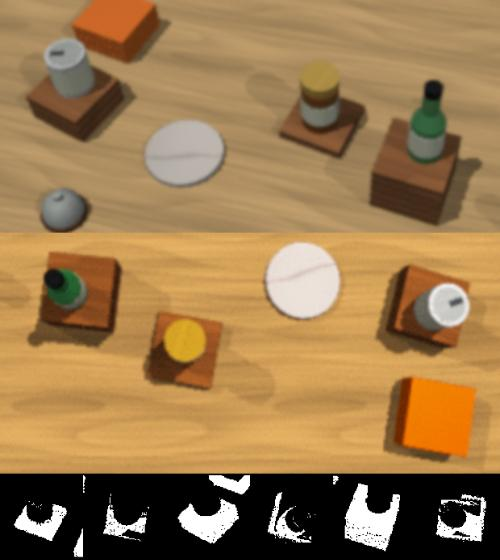

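The crop confirms it: the tin stands on the brown block (mid riser), the orange block is separate, the jar is on the thin brown slab, the bottle on the tall block, and the board is empty. The riser colour masks are ragged, so I'll tighten them.

```bash
python3 - <<'E'
t=open("m.py").read()
t=t.replace("b=((H<14)|(H>170))&(V<150)",'''
    lab=cv2.cvtColor(s["pixels"],cv2.COLOR_BGR2LAB).astype(float)
    x,y=c.astype(int);w=lab[y-38:y+38,x-42:x+42].reshape(-1,3)
    wood=np.median(lab[int(y)-60:int(y)+60,int(x)-70:int(x)+70].reshape(-1,3),0)
    lim=dict(a=0)
    L=lab[...,0];a=lab[...,1];bb=lab[...,2]
    hue=np.arctan2(bb-128,a-128); hw=np.arctan2(wood[2]-128,wood[1]-128)
    b=(hue<hw-.18)&(L<wood[0]-20)&(a<185)''')
open("m.py","w").write(t)
E
python3 m.py|head -9
```

```text
riser_low_top [0] [ 0.488   0.1088 -0.1637] 0.6816497900716226
riser_low_top [1] [ 0.4916  0.1104 -0.1825] 0.8824718275355218
riser_low_top [0, 1] [ 0.4915  0.1101 -0.1907] 0.7741827022392913
riser_mid_top [0] [ 0.5563 -0.3091 -0.3061] 0.6784492974437109
riser_mid_top [1] [ 0.5605 -0.3089 -0.2805] 0.9147140949374772
riser_mid_top [0, 1] [ 0.5598 -0.3087 -0.2805] 0.7913914803557001
riser_high_top [0] [ 0.5765  0.281  -0.0624] 0.8992748261062602
riser_high_top [1] [ 0.5818  0.2824 -0.1135] 0.9310250068700192
riser_high_top [0, 1] [ 0.5807  0.2815 -0.0843] 0.9039186602189746
```

View pics/seg.png

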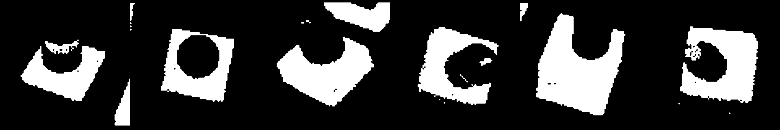

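```bash
python3 -m handwheel '[[[0,0,0,-0.1449,0,0,1],[0,0,0,-0.1449,0,0,1],[0,0,0,-0.1449,0,0,1],[0,0,0,-0.1449,0,0,1],[0,0,0,-0.1449,0,0,1],[0,0,0,-0.1449,0,0,1],[0,0,0,-0.1449,0,0,1],[0,0,0,-0.1449,0,0,1],[0,0.028,-0.031,0,0,0,1],[0,0.028,-0.031,0,0,0,1],[0,0.028,-0.031,0,0,0,1],[0,0.028,-0.031,0,0,0,1],[0,0.028,-0.031,0,0,0,1],[0,0.028,-0.031,0,0,0,1],[0,0.028,-0.031,0,0,0,1],[0,0.028,-0.031,0,0,0,1],[0,0.028,-0.031,0,0,0,1],[0,0.028,-0.031,0,0,0,1],[0,0,0,0,0,0,1]]]'
cat > look.py <<'E'
from h import *
import sys
np.set_printoptions(precision=4,suppress=True)
def wrist():
    s=readout.get_state(); w=cams.snapshot("wrist")
    T=np.eye(4);T[:3,:3]=Ro.from_quat(s["ee_rot"]).as_matrix();T[:3,3]=s["tcp_pos"]
    C=T@np.array(w["T_tool_cam"]); w["R"]=C[:3,:3].T; w["t"]=-C[:3,:3].T@C[:3,3]
    print("tcp",s["tcp_pos"],"axes y",T[:3,1],"width",s["grip_width"]); return w
if __name__=="__main__":
    w=wrist(); cv2.imwrite(f"pics/{sys.argv[1]}.png",w["pixels"])
    for a in sys.argv[2:]:   # thing:z
        k,z=a.split(":")
        for r in finder.tip_of(w,k)[:2]: print(k,np.round(r["at"]),round(r["p"],2),onz(w,r["at"],float(z)))
E
python3 look.py w1 tin_mid:.09 riser_mid_top:.055 board_top:.012
```

```text
t: 4.15
tcp_pos: [0.5543, -0.3021, 0.2056]
ee_rot: [0.499, 0.502, -0.497, 0.502]
contact_force: [0.2, -0.3, 0.4]
grip_width: 0.0939
tcp [ 0.5543 -0.3021  0.2056] axes y [1.     0.0086 0.0018] width 0.09393523528717782
riser_mid_top [100. 214.] 0.88 [ 0.3767 -0.3104  0.055 ]
```

View pics/w1.png

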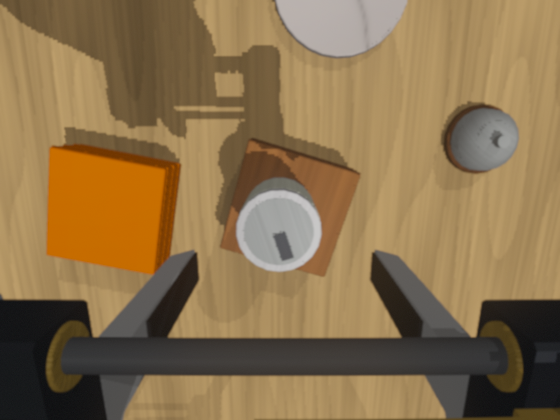

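The wrist view shows the tin's rim centre near (279,231) on the brown riser, with riser corners at (252,139), (359,174) and (323,276). The orange block at (115,210) is apart from it.

```bash
python3 - <<'E'
from look import *
w=wrist()
print("tin",onz(w,(279,231),.125))
c=[onz(w,p,.055) for p in((252,139),(359,174),(323,276))]
print(*c,"centre",(c[0]+c[2])/2, "sides",np.linalg.norm(c[0]-c[1]),np.linalg.norm(c[2]-c[1]))
E
```

```text
tcp [ 0.5497 -0.309   0.2054] axes y [ 1.     -0.0001 -0.0004] width 0.09374540339175086
tin [ 0.5457 -0.3121  0.125 ]
[ 0.5203 -0.2457  0.055 ] [ 0.6196 -0.2776  0.055 ] [ 0.5888 -0.3807  0.055 ] centre [ 0.5545 -0.3132  0.055 ] sides 0.10433304705550508 0.10756109856002626
```

```bash
python3 -m handwheel '[[[0.03,0.002,-0.002,0,0,0,1],[0.04,0,0,0,0,0,1],[0.03,0,0,0,0,0,1],[0.02,0,0,0,0,0,1],[0.012,0,0,0,0,0,1],[0,0,0,0,0,0,1],[0,0,0,0,0,0,0.4],[0,0,0,0,0,0,0],[0,0,0,0,0,0,-1],[0,0,0,0,0,0,-1],[0,0,0,0,0,0,-1],[0,0,0,0,0,0,-1]]]'
```

```text
t: 5.6
tcp_pos: [0.5522, -0.3062, 0.0742]
ee_rot: [0.5, 0.5, -0.5, 0.5]
contact_force: [-4.5, 0.8, 7.7]
grip_width: 0.0657
```

```bash
python3 -m handwheel '[[[-0.01,0,0,0,0,0,-1],[-0.02,0,0,0,0,0,-1],[-0.02,0,0,0,0,0,-1],[0,0.003,-0.011,0,0,0,-1],[0,0.007,-0.025,0,0,0,-1],[0,0.009,-0.033,0,0,0,-1],[0,0.010,-0.037,0,0,0,-1],[0,0.010,-0.037,0,0,0,-1],[0,0.009,-0.033,0,0,0,-1],[0,0.007,-0.024,0,0,0,-1],[0,0.003,-0.011,0,0,0,-1],[0.02,0,0,0,0,0,-1],[0.02,0,0,0,0,0,-1],[0.02,0,0,0,0,0,-1],[0.01,0,0,0,0,0,-1],[0,0,0,0,0,0,-1],[0,0,0,0,0,0,-1]]]'
```

```text
t: 7.3
tcp_pos: [0.6103, -0.095, 0.0539]
ee_rot: [0.5, 0.5, -0.5, 0.5]
contact_force: [0.7, 0.3, -2.4]
grip_width: 0.0654
```

```bash
python3 -m handwheel '[[[0.009,0,0,0,0,0,-1],[0.007,0,0,0,0,0,-1],[0.003,0,0,0,0,0,-1],[0.002,0,0,0,0,0,-1],[0.001,0,0,0,0,0,-1],[0,0,0,0,0,0,-1]]]'
```

```text
t: 7.9
tcp_pos: [0.6102, -0.0948, 0.0315]
ee_rot: [0.5, 0.5, -0.5, 0.5]
contact_force: [0.2, 0.4, -3.2]
grip_width: 0.0656
```

```bash
python3 -m handwheel '[[[0.001,0,0,0,0,0,-1],[0,0,0,0,0,0,-1]]]'; python3 -m handwheel '[[[0.001,0,0,0,0,0,-1],[0,0,0,0,0,0,-1]]]'
```

```text
t: 8.1
tcp_pos: [0.6104, -0.0949, 0.0313]
ee_rot: [0.5, 0.5, -0.5, 0.5]
contact_force: [-2.9, 0.8, 5.2]
grip_width: 0.0659
t: 8.3
tcp_pos: [0.6104, -0.0949, 0.0312]
ee_rot: [0.5, 0.5, -0.5, 0.501]
contact_force: [-9.3, 1.1, 22.7]
grip_width: 0.0656
```

```bash
python3 -m handwheel '[[[-0.002,0,0,0,0,0,-1],[0,0,0,0,0,0,0.6],[0,0,0,0,0,0,1],[0,0,0,0,0,0,1],[-0.03,0,0,0,0,0,1],[-0.05,0,0,0,0,0,1],[-0.05,0,0,0,0,0,1],[-0.04,0,0,0,0,0,1],[0,-0.01,-0.018,0,0,0,1],[0,-0.018,-0.033,0,0,0,1],[0,-0.018,-0.033,0,0,0,1],[0,-0.018,-0.033,0,0,0,1],[0,-0.018,-0.033,0,0,0,1],[0,-0.018,-0.033,0,0,0,1],[0,-0.011,-0.020,0,0,0,1],[0,0,0,0,0,0,1],[0,0,0,0,0,0,1],[0,0,0,0,0,0,1]]]'
python3 look.py w2 jar_mid:.0725 riser_low_top:.02
```

```text
t: 10.1
tcp_pos: [0.4992, 0.1072, 0.2012]
ee_rot: [0.5, 0.5, -0.5, 0.5]
contact_force: [0.4, 0.3, 0.8]
grip_width: 0.0942
tcp [0.4992 0.1072 0.2012] axes y [ 1.      0.0002 -0.0003] width 0.09420482103148527
```

View pics/w2.png

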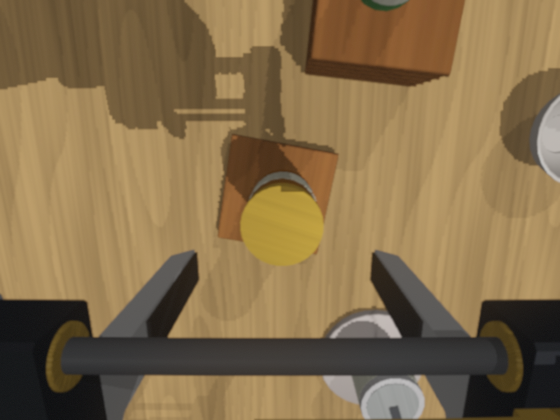

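The jar lid centre is at (282,224) between the fingers, the low-riser corners are at (233,136), (338,154) and (219,234), and the tin is standing on the board at lower right.

```bash
python3 - <<'E'
from look import *
w=wrist()
print("jar",onz(w,(282,224),.125))
c=[onz(w,p,.02) for p in((233,136),(338,154),(219,234))]
print(*c,"centre",(c[1]+c[2])/2, "sides",np.linalg.norm(c[0]-c[1]),np.linalg.norm(c[2]-c[0]))
c=[onz(w,p,.09) for p in((308,72),(449,74))];print(*c)
E
```

```text
tcp [0.4992 0.1072 0.2013] axes y [ 1.     -0.0002 -0.0003] width 0.094042832713438
jar [0.4975 0.1108 0.125 ]
[0.4481 0.1724 0.02  ] [0.5534 0.1547 0.02  ] [0.4294 0.0703 0.02  ] centre [0.4914 0.1125 0.02  ] sides 0.1067106782115625 0.10379148596152661
[0.5174 0.2224 0.09  ] [0.6267 0.2215 0.09  ]
```

```bash
python3 -m handwheel '[[[0.03,-0.001,-0.002,0,0,0,1],[0.04,0,0,0,0,0,1],[0.03,0,0,0,0,0,1],[0.02,0,0,0,0,0,1],[0.011,0,0,0,0,0,1],[0,0,0,0,0,0,1],[0,0,0,0,0,0,0.4],[0,0,0,0,0,0,0],[0,0,0,0,0,0,-1],[0,0,0,0,0,0,-1],[0,0,0,0,0,0,-1],[0,0,0,0,0,0,-1]]]'
```

```text
t: 11.5
tcp_pos: [0.4981, 0.11, 0.071]
ee_rot: [0.5, 0.5, -0.5, 0.5]
contact_force: [-2.1, -0.4, 6.6]
grip_width: 0.0615
```

```bash
python3 -m handwheel '[[[-0.02,0,0,0,0,0,-1],[-0.04,0,0,0,0,0,-1],[-0.04,0,0,0,0,0,-1],[0,0.002,0.015,0,0,0,-1],[0,0.004,0.029,0,0,0,-1],[0,0.0055,0.037,0,0,0,-1],[0,0.0055,0.037,0,0,0,-1],[0,0.0055,0.037,0,0,0,-1],[0,0.0055,0.037,0,0,0,-1],[0,0.0055,0.037,0,0,0,-1],[0,0.0055,0.037,0,0,0,-1],[0,0.0055,0.037,0,0,0,-1],[0,0.0055,0.037,0,0,0,-1],[0,0.0055,0.037,0,0,0,-1],[0,0.004,0.027,0,0,0,-1],[0,0.002,0.013,0,0,0,-1],[0,0,0,0,0,0,-1],[0,0,0,0,0,0,-1],[0,0,0,0,0,0,-1]]]'
python3 look.py w3 riser_mid_top:.055
```

```text
t: 13.4
tcp_pos: [0.5601, -0.3052, 0.1705]
ee_rot: [0.499, 0.501, -0.499, 0.501]
contact_force: [-0.4, -0.1, -2.4]
grip_width: 0.0616
tcp [ 0.5601 -0.3052  0.1705] axes y [ 1.      0.0029 -0.    ] width 0.06160145393338363
riser_mid_top [ 77. 220.] 0.96 [ 0.3794 -0.3092  0.055 ]
```

View pics/w3.png

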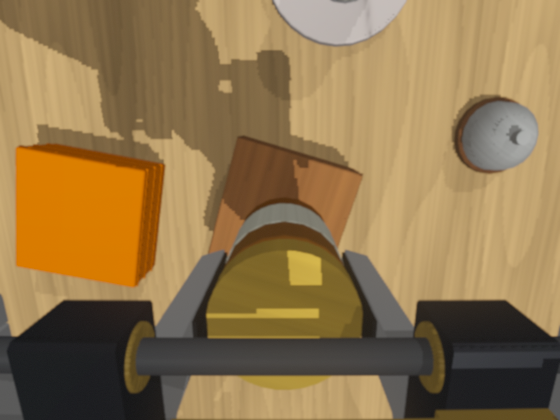

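The jar is held and hangs upright over the brown mid riser, whose far corners are at (241,137) and (361,174). I work out the riser centre from those.

```bash
python3 - <<'E'
from look import *
w=wrist()
a,b=[onz(w,p,.055)[:2] for p in((241,137),(361,174))]
e=(b-a)/np.linalg.norm(b-a); n=np.array([e[1],-e[0]])
print(a,b,np.linalg.norm(b-a),np.arctan2(e[1],e[0]),"centre",(a+b)/2+n*.055)
E
```

```text
tcp [ 0.5601 -0.3056  0.1707] axes y [1.     0.0028 0.0002] width 0.06183809344922675
[ 0.5248 -0.2395] [ 0.6243 -0.2694] 0.10394586217060388 -0.2917622904977378 centre [ 0.5587 -0.3071]
```

```bash
python3 -m handwheel '[[[0.02,-0.0005,0.001,0,0,0,-1],[0.025,0,0,0,0,0,-1],[0.01,0,0,0,0,0,-1],[0.005,0,0,0,0,0,-1],[0.003,0,0,0,0,0,-1],[0,0,0,0,0,0,-1],[0.001,0,0,0,0,0,-1],[0,0,0,0,0,0,-1]]]'; python3 -m handwheel '[[[0.001,0,0,0,0,0,-1],[0,0,0,0,0,0,-1]]]'
```

```text
t: 14.35
tcp_pos: [0.5597, -0.3081, 0.1071]
ee_rot: [0.5, 0.5, -0.5, 0.501]
contact_force: [0.4, 0.4, -2.3]
grip_width: 0.0617
t: 14.55
tcp_pos: [0.5597, -0.3081, 0.106]
ee_rot: [0.5, 0.5, -0.5, 0.501]
contact_force: [0.1, 1.4, 3.0]
grip_width: 0.0619
```

```bash
python3 -m handwheel '[[[0,0,0,0,0,0,0.6],[0,0,0,0,0,0,1],[0,0,0,0,0,0,1],[-0.03,0,0,0,0,0,1],[-0.05,0,0,0,0,0,1],[-0.05,0,0,0,0,0,1],[-0.035,0,0,0,0,0,1],[0,0.0005,-0.02,0,0,0,1],[0,0.0015,-0.04,0,0,0,1],[0,0.001,-0.045,0,0,0,1],[0,0.001,-0.045,0,0,0,1],[0,0.001,-0.045,0,0,0,1],[0,0.001,-0.045,0,0,0,1],[0,0.001,-0.045,0,0,0,1],[0,0.001,-0.045,0,0,0,1],[0,0.001,-0.045,0,0,0,1],[0,0.001,-0.045,0,0,0,1],[0,0.001,-0.045,0,0,0,1],[0,0.001,-0.045,0,0,0,1],[0,0.001,-0.045,0,0,0,1]]]' && python3 -m handwheel '[[[0,0.001,-0.03,0,0,0,1],[0,0.001,-0.014,0,0,0,1],[0,0,0,0,0,0,1],[0,0,0,0,0,0,1],[0,0,0,0,0,0,1]]]'
python3 look.py w4 bottle_mid:.16 riser_low_top:.02 riser_high_top:.09
```

```text
t: 16.55
tcp_pos: [0.5712, 0.249, 0.2701]
ee_rot: [0.5, 0.5, -0.5, 0.5]
contact_force: [0.9, -0.4, -0.4]
grip_width: 0.0935
t: 17.05
tcp_pos: [0.5741, 0.2893, 0.2704]
ee_rot: [-0.5, -0.5, 0.5, -0.5]
contact_force: [-0.5, 0.2, -0.5]
grip_width: 0.0941
tcp [0.5741 0.2893 0.2704] axes y [ 1.     -0.0008  0.0001] width 0.09406509642968958
bottle_mid [280. 214.] 0.58 [0.5708 0.2918 0.16  ]
riser_low_top [222. 316.] 0.76 [0.4898 0.1134 0.02  ]
```

View pics/w4.png

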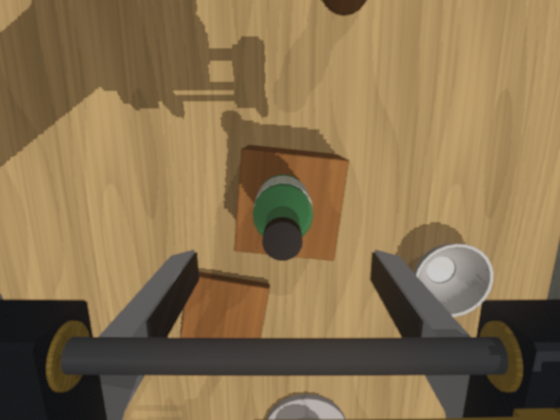

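The bottle cap is centred at (282,239) between the fingers. The high-riser top corners are at (243,148), (348,160), (333,260) and (235,250).

```bash
python3 - <<'E'
from look import *
w=wrist()
print("bottle",onz(w,(282,239),.23))
c=np.array([onz(w,p,.09) for p in((243,149),(348,160),(333,260),(235,250))])
print(c[:,:2],c.mean(0), np.linalg.norm(c-np.roll(c,1,0),axis=1))
E
```

```text
tcp [0.574  0.2901 0.2707] axes y [ 1.     -0.0001  0.0003] width 0.09377345386724781
bottle [0.5726 0.2935 0.23  ]
[[0.5328 0.3426]
 [0.6386 0.3316]
 [0.6272 0.2238]
 [0.521  0.2353]] [0.5799 0.2833 0.09  ] [0.1079 0.1064 0.1085 0.1069]
```

```bash
python3 -m handwheel '[[[0.02,0,-0.0015,0,0,0,1],[0.03,0,0,0,0,0,1],[0.02,0,0,0,0,0,1],[0.011,0,0,0,0,0,1],[0,0,0,0,0,0,1],[0,0,0,0,0,0,0.4],[0,0,0,0,0,0,0],[0,0,0,0,0,0,-0.3],[0,0,0,0,0,0,-0.5],[0,0,0,0,0,0,-1],[0,0,0,0,0,0,-1],[0,0,0,0,0,0,-1],[0,0,0,0,0,0,-1],[0,0,0,0,0,0,-1]]]'
```

```text
t: 18.7
tcp_pos: [0.5737, 0.2926, 0.1895]
ee_rot: [0.5, 0.5, -0.5, 0.5]
contact_force: [0.1, 0.5, 0.0]
grip_width: 0.0253
```

```bash
python3 -m handwheel '[[[-0.01,0,0,0,0,0,-1],[-0.02,0,0,0,0,0,-1],[0,-0.004,0.009,0,0,0,-1],[0,-0.0085,0.019,0,0,0,-1],[0,-0.0145,0.031,0,0,0,-1],[0,-0.0145,0.032,0,0,0,-1],[0,-0.0145,0.032,0,0,0,-1],[0,-0.0145,0.031,0,0,0,-1],[0,-0.008,0.018,0,0,0,-1],[0,-0.004,0.0085,0,0,0,-1],[0.02,0,0,0,0,0,-1],[0.03,0,0,0,0,0,-1],[0.02,0,0,0,0,0,-1],[0.01,0,0,0,0,0,-1],[0,0,0,0,0,0,-1],[0,0,0,0,0,0,-1]]]'
python3 look.py w5 riser_low_top:.02
```

```text
t: 20.3
tcp_pos: [0.4918, 0.1124, 0.1401]
ee_rot: [0.5, 0.5, -0.499, 0.5]
contact_force: [1.7, 0.5, -3.5]
grip_width: 0.0252
tcp [0.4918 0.1124 0.1401] axes y [1.     0.0016 0.0005] width 0.025230412424313155
```

View pics/w5.png

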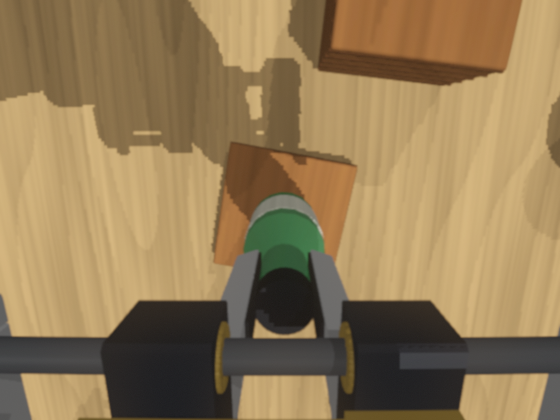

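The bottle is held by the neck, upright above the low riser, whose corners are at (232,143), (356,167) and (215,262).

```bash
python3 - <<'E'
from look import *
w=wrist()
c=[onz(w,p,.02)[:2] for p in((232,143),(356,167),(215,262))]
print(*c,"centre",(c[1]+c[2])/2, "sides",np.linalg.norm(c[0]-c[1]),np.linalg.norm(c[2]-c[0]))
E
python3 -m handwheel '[[[0.01,0,0,0,0,0,-1],[0.006,0,0,0,0,0,-1],[0.002,0,0,0,0,0,-1],[0,0,0,0,0,0,-1],[0.001,0,0,0,0,0,-1],[0,0,0,0,0,0,-1]]]'
```

```text
tcp [0.4921 0.1123 0.1405] axes y [1.     0.0013 0.0015] width 0.024983046919098337
[0.4488 0.1735] [0.553  0.1538] [0.4295 0.0678] centre [0.4912 0.1108] sides 0.10606000382387855 0.10749638253392076
t: 21.05
tcp_pos: [0.4915, 0.112, 0.1205]
ee_rot: [0.5, 0.5, -0.5, 0.5]
contact_force: [-0.8, 0.2, -4.4]
grip_width: 0.0249
```

```bash
python3 -m handwheel '[[[0.001,0,0,0,0,0,-1],[0,0,0,0,0,0,-1]]]';python3 -m handwheel '[[[0.0005,0,0,0,0,0,-1],[0,0,0,0,0,0,-1]]]'
```

```text
t: 21.25
tcp_pos: [0.4914, 0.112, 0.1195]
ee_rot: [0.5, 0.5, -0.5, 0.5]
contact_force: [-0.5, 0.2, -4.0]
grip_width: 0.0252
t: 21.45
tcp_pos: [0.4916, 0.1121, 0.1194]
ee_rot: [0.5, 0.5, -0.5, 0.5]
contact_force: [-1.2, -0.7, 4.2]
grip_width: 0.0248
```

```bash
python3 -m handwheel '[[[0,0,0,0,0,0,-0.3],[0,0,0,0,0,0,0.3],[0,0,0,0,0,0,1],[0,0,0,0,0,0,1],[0,0,0,0,0,0,1],[-0.02,0,0,0,0,0,1],[-0.04,0,0,0,0,0,1],[-0.04,0,0,0,0,0,1],[0,0.009,0.015,0,0,0,1],[0,0.02,0.035,0,0,0,1],[0,0.02,0.035,0,0,0,1],[0,0.02,0.035,0,0,0,1],[0,0.02,0.035,0,0,0,1],[0,0.02,0.035,0,0,0,1],[0,0.0095,0.017,0,0,0,1],[0,0,0,0,0,0,1],[0,0,0,0,0,0,1],[0,0,0,0,0,0,1]]]'
python3 look.py w6 tin_mid:.047
```

```text
t: 23.25
tcp_pos: [0.6098, -0.0933, 0.2191]
ee_rot: [0.499, 0.501, -0.499, 0.501]
contact_force: [0.0, -0.2, -0.5]
grip_width: 0.0936
tcp [ 0.6098 -0.0933  0.2191] axes y [ 1.      0.0029 -0.    ] width 0.09363623326926876
```

View pics/w6.png

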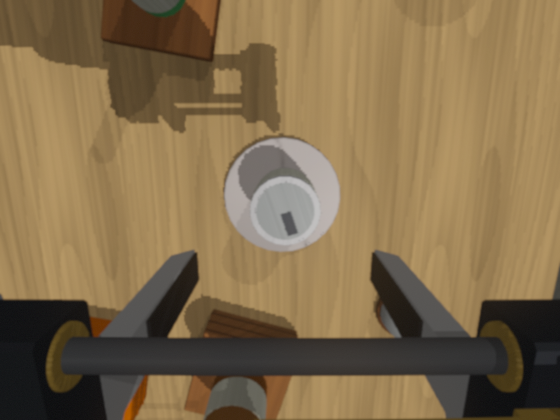

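The tin stands upright mid-board (rim centre 285,211), between the open fingers. The bottle is on the low riser and the jar on the mid riser. I descend and grip it.

```bash
python3 -m handwheel '[[[0.03,0,0,0,0,0,1],[0.045,0,0,0,0,0,1],[0.045,0,0,0,0,0,1],[0.035,0,0,0,0,0,1],[0.02,0,0,0,0,0,1],[0.01,0,0,0,0,0,1],[0.002,0,0,0,0,0,1],[0,0,0,0,0,0,1],[0,0,0,0,0,0,0.4],[0,0,0,0,0,0,0],[0,0,0,0,0,0,-1],[0,0,0,0,0,0,-1],[0,0,0,0,0,0,-1],[0,0,0,0,0,0,-1]]]'
```

```text
t: 24.75
tcp_pos: [0.6104, -0.095, 0.0324]
ee_rot: [0.5, 0.5, -0.5, 0.5]
contact_force: [-1.1, 0.1, 5.9]
grip_width: 0.0658
```

```bash
python3 -m handwheel '[[[-0.015,0,0,0,0,0,-1],[-0.035,0,0,0,0,0,-1],[-0.045,0,0,0,0,0,-1],[-0.045,0,0,0,0,0,-1],[-0.03,0,0,0,0,0,-1],[0,-0.001,-0.015,0,0,0,-1],[0,-0.0025,-0.03,0,0,0,-1],[0,-0.0029,-0.0365,0,0,0,-1],[0,-0.0029,-0.0365,0,0,0,-1],[0,-0.0029,-0.0365,0,0,0,-1],[0,-0.0029,-0.0365,0,0,0,-1],[0,-0.0029,-0.0365,0,0,0,-1],[0,-0.0029,-0.0365,0,0,0,-1],[0,-0.0029,-0.0365,0,0,0,-1],[0,-0.0029,-0.0365,0,0,0,-1],[0,-0.0025,-0.027,0,0,0,-1],[0,-0.001,-0.0135,0,0,0,-1],[0,0,0,0,0,0,-1],[0,0,0,0,0,0,-1],[0,0,0,0,0,0,-1]]]'
python3 -m handwheel '[[[0.02,0,0,0,0,0,-1],[0.03,0,0,0,0,0,-1],[0.02,0,0,0,0,0,-1],[0,0,0,0,0,0,-1],[0,0,0,0,0,0,-1]]]'
python3 look.py w7
```

```text
t: 26.75
tcp_pos: [0.5798, 0.2809, 0.2018]
ee_rot: [-0.5, -0.5, 0.5, -0.5]
contact_force: [-0.2, -0.3, -3.2]
grip_width: 0.0657
t: 27.25
tcp_pos: [0.5799, 0.2818, 0.1326]
ee_rot: [0.5, 0.5, -0.5, 0.5]
contact_force: [0.8, 0.4, -2.0]
grip_width: 0.0656
tcp [0.5799 0.2818 0.1326] axes y [1. 0. 0.] width 0.06564450142076651
```

View pics/w7.png

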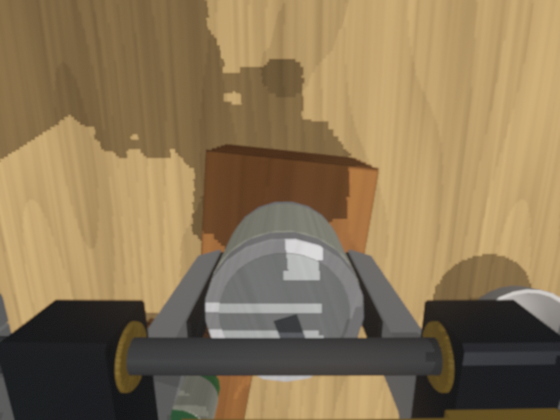

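The tin hangs over the high riser (far corners 207,152 and 377,169), and the pose matches the measured centre. I lower it.

```bash
python3 -m handwheel '[[[0.01,0,0,0,0,0,-1],[0.006,0,0,0,0,0,-1],[0.003,0,0,0,0,0,-1],[0.001,0,0,0,0,0,-1],[0,0,0,0,0,0,-1],[0.001,0,0,0,0,0,-1],[0,0,0,0,0,0,-1]]]';python3 -m handwheel '[[[0.001,0,0,0,0,0,-1],[0,0,0,0,0,0,-1]]]'
```

```text
t: 28.0
tcp_pos: [0.5796, 0.2827, 0.1111]
ee_rot: [0.5, 0.5, -0.5, 0.5]
contact_force: [-0.2, -0.6, -2.5]
grip_width: 0.0657
t: 28.2
tcp_pos: [0.5797, 0.2827, 0.1105]
ee_rot: [0.5, 0.5, -0.5, 0.5]
contact_force: [-1.4, -1.2, 3.0]
grip_width: 0.0656
```

```bash
python3 -m handwheel '[[[0,0,0,0,0,0,0.6],[0,0,0,0,0,0,1],[0,0,0,0,0,0,1],[-0.03,0,0,0,0,0,1],[-0.05,0,0,0,0,0,1],[-0.05,0,0,0,0,0,1],[-0.03,0,0,0,0,0,1],[0,-0.02,-0.025,0,0,0,1],[0,-0.03,-0.03,0,0,0,1],[0,-0.03,-0.03,0,0,0,1],[0,-0.03,-0.03,0,0,0,1],[0,-0.03,-0.03,0,0,0,1],[0,-0.01,-0.03,0,0,0,1],[0,0,-0.03,0,0,0,1],[0,0,-0.02,0,0,0,1],[0,0,0,0,0,0,1],[0,0,0,0,0,0,1]]]'
cat > fin.py <<'E'
from h import *
np.set_printoptions(precision=4,suppress=True)
S=[cams.snapshot(n) for n in("scene","top")]
cv2.imwrite("pics/fin.png",np.vstack([cv2.resize(S[0]["pixels"][110:330,80:480],(540,297)),cv2.resize(S[1]["pixels"][110:310,100:460],(540,300))]))
for k,(x,y,z) in dict(bottle_mid=(.491,.111,.02),jar_mid=(.5595,-.3075,.055),tin_mid=(.580,.2825,.09)).items():
    for i,s in enumerate(S):
        try: m=mask(s,k,proj(s,[x,y,z+.04]))
        except ValueError: print(k,i,"missed");continue
        print(k,i,*fit(lambda p:-iou(model(s,k,p,z),m),(x,y),(.006,.006)))
for k in("bell","bowl","mill"):
    for s in S:
        for r in finder.tip_of(s,k)[:1]: print(k,onz(s,r["at"],0))
E
python3 fin.py
```

```text
t: 29.9
tcp_pos: [0.4291, 0.5073, 0.2696]
ee_rot: [0.499, 0.5, -0.5, 0.5]
contact_force: [0.0, -1.2, 0.2]
grip_width: 0.0935
bottle_mid 0 [0.4957 0.1109] 0.9523652274415917
bottle_mid 1 [0.4935 0.1089] 0.935312442734103
jar_mid 0 [ 0.5629 -0.3089] 0.9606507311916368
jar_mid 1 [ 0.5607 -0.3107] 0.9587208855407795
tin_mid 0 [0.5819 0.283 ] 0.9492753623188406
tin_mid 1 [0.5813 0.2825] 0.957921465493788
bell [ 0.7637 -0.2329  0.    ]
bell [ 0.7606 -0.2425  0.    ]
bowl [0.7906 0.1766 0.    ]
bowl [0.7849 0.173  0.    ]
mill [0.6389 0.5178 0.    ]
mill [0.6507 0.5118 0.    ]
```

View pics/fin.png

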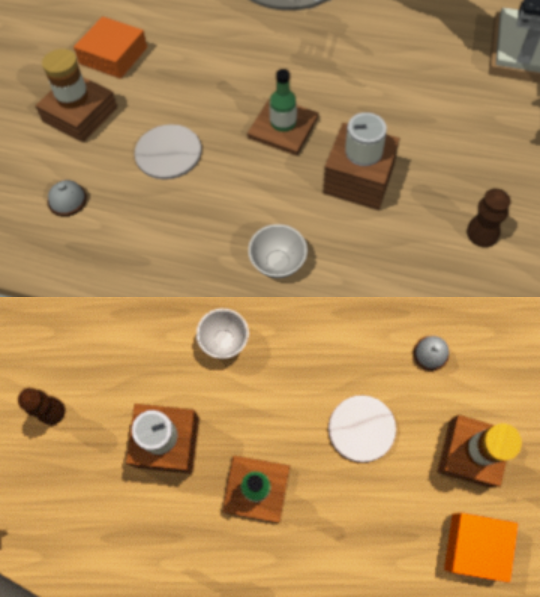

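All three stand upright, centred on the right risers. The board is empty and the bystanders haven't moved, so I hand in.

```bash
python3 -c "
from workcell import arm,readout
print(readout.get_state()['contact_force']);print(arm.close_job())"
```

```text
[ 1.03522891  0.03065811 -0.08540889]
the job is handed in; nothing more can be done
None
```

I moved the tin to the marble board, the jar to the middle riser, the bottle to the lowest riser, and then the tin from the board to the highest riser. The job is handed in, at about 30 s on the robot's clock of the 120 s allowed.

- **Final pictures (overhead and scene cameras):** all three stand upright on the right risers. Their fitted positions are within about 2–5 mm of the riser centres I measured. The board is empty, and the orange block was not touched.
- **Bystanders:** the bell, bowl and mill are where they were at the start, to within the networks' scatter of about 10 mm.
- **Handling:** each item was lowered until light contact showed, then released. The tin was pressed onto the board with about 23 N while I checked for contact. At the end the gripper was open, raised and clear of everything.
- **Disagreements:** the scene camera puts the bottle and jar 2 mm further out in x than the overhead camera, and the riser centres from different cameras differed by 2–5 mm. In one script the mask network returned nothing usable for an item, so I used modelled outlines there. It has no masks for the risers, so I found those by colour.

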